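Spread the snap ring over the tortilla press's swivel axle and hold it at the groove

TASK

Get the tortilla press ready for its snap ring: turn the black lock knob on the press clockwise until it clicks over, which raises the axle stub so that its groove stands clear of the collar. Then pick up the snap-ring pliers from the yellow box, squeeze the handles home so that the ring on their tips is spread wide, slide the ring over the head of the axle down to the groove without forcing it, and finish there: still holding the pliers squeezed, the spread ring level, centred on the axle in the middle of the groove's height and not resting on the press. Leave the cup, the bowls and the spatula where they are.

Things in the scene. Friction and masses are not known exactly. Their poses are not given: they have to be found in the camera images.
- press: Metal tortilla press, fixed. Origin: on the surface, on the axle's vertical axis. +x runs to the middle of its round plates (190 mm across, 125 mm from the axle, top at 51 mm; wooden loop handle up to 92 mm). Round the axle a collar, 42 mm across, top at 70 mm. An arm 16 mm high on its -y side carries the knob, 20 mm along +x and 115 mm along -y from the axle. On the -x side is open table
- lock (a joint): Lock knob on the press, rad: 0 at the start, grows as the knob is turned clockwise seen from above. A spring detent resists (about 0.16 N m) up to 0.6 rad, then the knob clicks on by itself to its stop at 1.2 and stays. Turning it lifts the axle stub by 21 mm; pressing the axle down with over 8 N would turn it back
- lock_grip (a point): On the knob's vertical axis, 53 mm above the surface: where to grip. The grip is a black upright bar 42 mm long, 14 mm thick, its top 7 mm above this point; below it a black disc 44 mm across, top 23 mm under this point, on a red foot. x of this frame lies along the bar and turns with it: pinch the bar across y
- groove (a point): Middle of the groove on the axle's axis; it rises with the axle (61 mm above the surface when down, hidden in the collar; 82 mm when up). Groove black, 20 mm diameter, 12 mm high; the steel head above it is 27.4 mm in diameter and 12 mm high
- axle_top (a point): Centre of the top face of the axle's head: 79 mm above the surface when down, 100 mm when up; 18 mm above the middle of the groove
- box: Yellow plastic lidded box with white clips, fixed to the surface, 98 mm (its x) by 168 mm (its y), top at 70 mm. Origin: centre of its underside. The pliers lie across its lid
- pliers: Snap-ring pliers, 0.21 kg, flat on the box, 16 mm thick. Origin: underside of the steel pivot; z up; +x to the ring, -x to the two red handles that overhang the box's edge. Squeezing spreads the tips. A copper snap ring (5 mm round wire) is hooked on the tips and stays there: relaxed opening 25 mm, too small for the axle's head; spread it clears a 33 mm circle about ring_centre
- handles (a point): Midway between the red handles, where to grip: 55 mm behind the pivot (-x), 8 mm above the underside; axes as pliers. Handles 42 mm long along x, 9 mm thick, 16 mm tall. Pinch both from outside across y: 63 mm over the outer faces relaxed (73 at the rear ends), 36 mm squeezed home, faces then parallel. Spring about 10 N a side; grip with some 50 N, the stop takes it
- ring_centre (a point): Centre of the spread ring's opening, at mid height of ring and pliers, fixed in the pliers' frame (same axes) 57.5 mm ahead of the pivot (+x) and 112.5 mm ahead of handles. Bring this point onto the axle's axis
- squeeze (a joint): Pliers' handle angle, rad: 0 relaxed, 0.25 squeezed to the stop (ring fully spread); springs back to 0 when let go
- cup: Clay cup, 72 mm across, 75 mm high, standing loose. Origin: centre of its underside. Leave alone
- bowls: Stack of three nesting steel bowls, 136 mm across, 73 mm high, loose. Origin: centre of its underside. Leave alone
- spatula: Spatula 280 mm long with bamboo handle and green silicone blade, lying loose along its x. Origin: its middle, on the surface. Leave alone

How it is judged:
By the outcome, as a careful person would: the job done as asked, in the order asked, and still so for the second after the job is handed in, while the arm keeps its last pose, push and grip.
It also fails if it takes over 54 s, if anything falls off the work surface, if the arm or the gripper's body presses on something with over 40 N, if the wrist force passes 120 N, or if a joint passes its speed limit or range.

ROBOT

A 6-joint arm with a two-finger parallel gripper is mounted at the origin on the work surface. World frame = base frame: x ahead of the robot, y to its left, z up, the work surface at z = 0. Lengths are in m, angles in degrees, forces in N, time in s.
With the tool pointing down it reaches from about 0.35 to 0.875 m from the base axis. Payload 4.2 kg.
Tool frame: the origin (TCP) lies between the finger pads; the fingertips stand 17 mm ahead of it and the grasp point (between the pads) lies 2 mm behind it; z points along the fingers, y is the line along which they close (so a half turn about z gives the same grasp; the last joint's range is limited). The gripper opens to 87 mm and grips with 3 to 60 N. Pads are 19 mm wide; open, the fingers measure 117 mm over their backs; the gripper's body (75 mm by 190 mm) begins 51 mm behind the grasp point.
Start: joints at [-54.282, 22.042, 0.453, 0, -68.411, -14.817], TCP at [0.223, -0.584, 0.207] pointing down, gripper open.
Joint ranges: [-179.83, 179.83], [-69.29, 118.12], [-61.27, 80.66], [-181.25, 117.63], [-171.15, -9.14], [-177.46, 177.46]. Speed limits (degrees/s): [159.86, 159.86, 180, 180, 180, 180].

INTERFACE

Orientations are given as a 3x3 rotation matrix whose columns are the frame's x, y, z axes.
In Python, from station import r gives the robot as it stands.
- The arm moves only by the tool servo_tool, never from a script. Its argument "targets" is a list of rows, each a list of 5 numbers: the shift along the world's x, y, z in units of 30 mm (1.0 is 30 mm), then the turn about the world's z in rad, then the finger opening in mm, from 0 to 87. In form: [[x, y, z, turn, gripper], ...]. A call has exactly 5 rows; each row is the pose to reach, as a shift and turn from the pose commanded when the call began; what a row does not reach only later rows make up. A row lasts 1/12 s, in which the tool goes at most 41.7 mm and 7.16 degrees, less where a joint would pass 70% of its speed; a pose out of reach is approached as far as the arm can. A call with a gripper value outside its range is refused whole. The fingers move at their own pace and stop on an object; the grip force is fixed at half the most. Time passes only in rows, so rows that repeat a pose let the fingers close, or fill a call up. It gives the time, the measured TCP pose, the force, the opening and the grip force at its end, in the units of the state.
- r.sense(): the state, without advancing time (a new reading comes with each control period).
- r.capture(name): name is "scene" or "top"; returns a dict with "pixels" (480x640x3 uint8, red, green, blue), "fx", "fy", "cx", "cy" (pixels), "dist_coeffs" ([k1, k2, p1, p2, k3] as OpenCV has them; the pictures are not rectified), "world_from_camera" (4x4, takes a point from camera to world coordinates). Camera axes: x right, y down, z forward; pixel columns grow to the right and rows downward; lengths in m; the calibration is good to about 2 mm. A picture is of the moment at which its call begins. There is no depth.
- r.finish_job(): hands the job in; it is judged then, once.
The state is a dict: "time_s": time; "joints": joint angles; "joint_velocities": joint speeds; "effort": joint torques, N m; "tcp_pos": TCP position; "ee_rot": TCP orientation; "wrist_force": force on the tool from outside, world axes, zero at the start; "moment": the same for the moment, N m; "gripper_width": opening from 0.0 (shut) to 1.0 (fully open); "gripper_force": force on a finger pad.
Only numpy, scipy, OpenCV 4.12 (cv2) and the standard library are available. Lean on these libraries where they do the work, as an engineer would, in place of code of your own. Each camera call takes 0.05 s, during which the arm holds its last target. There are 200 camera calls.

## Working session

There is one attempt and no reset: what is moved stays moved. The work goes in short steps, Python scripts to look and compute and a tool call to move; the robot and the scene stay as the last step left them, time stands still between calls to the robot, and variables do not carry over. Pictures are saved under pics/ and viewed, at most 10 in all, crops included, and the job is handed in when it is done.

Besides the shell and the picture viewer there is one more tool, called as name(argument=value, ...), one argument or row to a line, values as JSON. servo_tool: Moves the arm, as the interface text tells. Its arguments: {"type":"object","properties":{"targets":{"type":"array","items":{"type":"array","items":{"type":"number"}}}},"required":["targets"]}

```bash
mkdir -p pics; cat > h.py <<'E'
import numpy as np, cv2
from station import r
def cap(n, f=None):
    c=r.capture(n); 
    if f: cv2.imwrite(f,cv2.cvtColor(c["pixels"],cv2.COLOR_RGB2BGR))
    return c
def ray(c,uv):
    K=np.array([[c["fx"],0,c["cx"]],[0,c["fy"],c["cy"]],[0,0,1.]])
    p=cv2.undistortPoints(np.array(uv,float).reshape(-1,1,2),K,np.array(c["dist_coeffs"],float)).reshape(-1,2)
    T=np.array(c["world_from_camera"]); d=np.c_[p,np.ones(len(p))]@T[:3,:3].T
    return T[:3,3],d
def onz(c,uv,z):
    o,d=ray(c,uv); return o+d*((z-o[2])/d[:,2:3])
def proj(c,P):
    K=np.array([[c["fx"],0,c["cx"]],[0,c["fy"],c["cy"]],[0,0,1.]])
    T=np.linalg.inv(np.array(c["world_from_camera"]))
    return cv2.projectPoints(np.array(P,float).reshape(-1,1,3),cv2.Rodrigues(T[:3,:3])[0],T[:3,3],K,np.array(c["dist_coeffs"],float))[0].reshape(-1,2)
E
python3 - <<'E'
from h import *
np.set_printoptions(precision=3,suppress=True)
for n in("top","scene"):
    c=cap(n,f"pics/{n}0.png"); print(n,c["fx"],c["world_from_camera"])
s=r.sense(); print(s["time_s"],s["tcp_pos"],s["ee_rot"],s["gripper_width"])
E
```

```text
top 624.4840173208388 [[-0.013 -0.994  0.111  0.373]
 [-1.     0.011 -0.016 -0.016]
 [ 0.015 -0.111 -0.994  1.84 ]
 [ 0.     0.     0.     1.   ]]
scene 594.9910742220568 [[ 0.839  0.37  -0.4    1.105]
 [ 0.544 -0.587  0.599 -0.851]
 [-0.013 -0.72  -0.694  1.034]
 [ 0.     0.     0.     1.   ]]
0.1 [ 0.223 -0.583  0.206] [[-0.934 -0.357 -0.001]
 [-0.357  0.934  0.002]
 [ 0.     0.002 -1.   ]] 0.9980556805908248
```

View pics/top0.png

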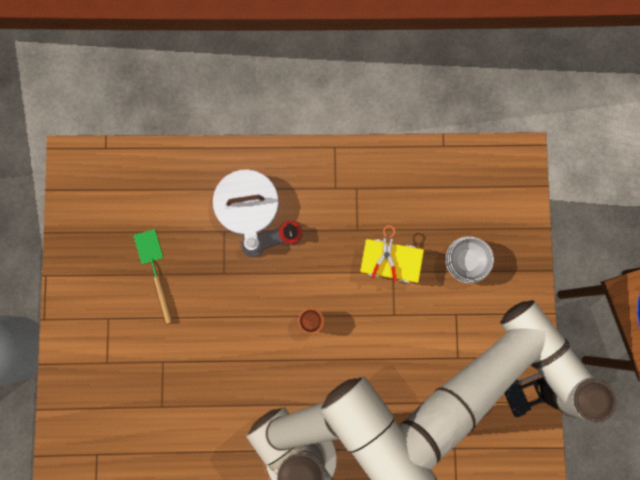

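View pics/scene0.png

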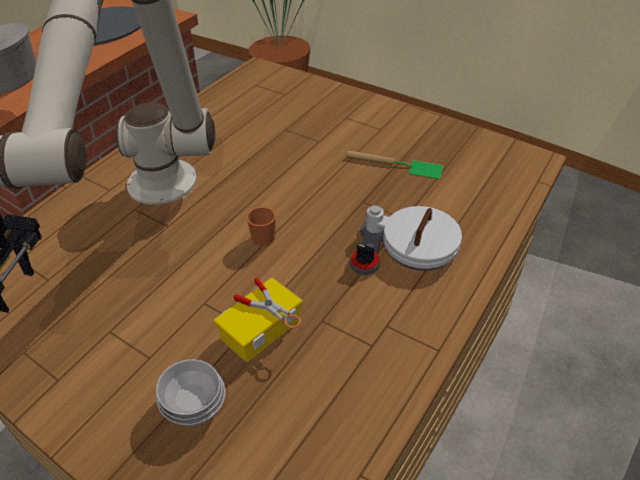

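The top view shows the press plate at (245,201), axle at (251,242), knob at (290,232), the pliers on the box at (388,255), the ring at (389,231), the cup at (311,321) and the bowls at (469,260). In the scene view the axle head is at (375,211), the knob at (366,255), the pliers' pivot at (268,302) and the ring at (292,321). I'll enlarge these in one composite.

```bash
python3 - <<'E'
import cv2,numpy as np
t=cv2.imread("pics/top0.png");s=cv2.imread("pics/scene0.png")
def cr(i,x,y,w,h,k): return cv2.resize(i[y:y+h,x:x+w],None,fx=k,fy=k,interpolation=cv2.INTER_CUBIC)
a=cr(t,235,220,80,60,5);b=cr(t,350,220,80,60,5);c=cr(s,345,195,80,60*1+20,5)[:300*1+100];d=cr(s,210,270,100,75,4)
c=cr(s,330,200,80,60+15,5)[:300+75]
c=cr(s,330,200,100,75,4)
cv2.imwrite("pics/comp0.png",np.vstack([np.hstack([a,b]),np.hstack([c,d])]))
E
```

```text
(no output)
```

View pics/comp0.png

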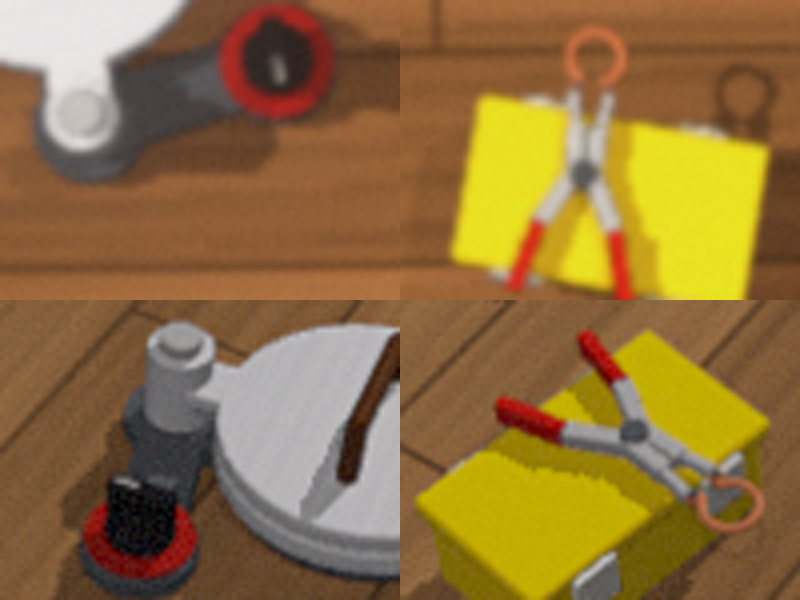

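The composite shows the axle head at crop (85,113) in top and (180,341) in scene, the black bar in the red foot, and the pliers' pivot and ring clearly separated. Now I'll measure them.

```bash
cat > m.py <<'E'
from h import *
np.set_printoptions(precision=4,suppress=True)
def tri(c1,u1,c2,u2):
    o1,d1=ray(c1,u1);o2,d2=ray(c2,u2);d1=d1[0];d2=d2[0]
    s=np.linalg.lstsq(np.c_[d1,-d2],o2-o1,rcond=None)[0]
    a=o1+s[0]*d1;b=o2+s[1]*d2;return (a+b)/2,np.linalg.norm(a-b)*1e3
def blobs(c,lo,hi,box,mn=8):
    x,y,w,h=box;hsv=cv2.cvtColor(c["pixels"],cv2.COLOR_RGB2HSV)
    m=np.zeros(hsv.shape[:2],np.uint8)
    m[y:y+h,x:x+w]=cv2.inRange(hsv,lo,hi)[y:y+h,x:x+w]
    n,l,st,ce=cv2.connectedComponentsWithStats(m)
    return [(st[i,4],ce[i],np.argwhere(l==i)[:,::-1]) for i in range(1,n) if st[i,4]>=mn]
E
python3 - <<'E'
from m import *
t=cap("top");s=cap("scene")
print("axle",tri(t,(252,242.6),s,(375.1,210.2)), onz(t,[(252,242.6)],.079),onz(s,[(375.1,210.2)],.079))
print("pivot",tri(t,(350+583/5-400/5,220+175/5),s,(210+234/4,270+132/4)))
print("ring",tri(t,(350+(596-400)/5,220+56/5),s,(210+330/4,270+202/4)))
for n,c,box,z in(("t",t,(205,165,80,72),.051),("s",s,(383,205,82,52),.051)):
    b=max(blobs(c,(0,0,150),(180,40,255),box),key=lambda q:q[0]);h=cv2.convexHull(b[2].astype(np.int32)).reshape(-1,2)
    P=onz(c,h.astype(float),z)[:,:2]
    print(n,"plate",b[0],cv2.minEnclosingCircle(P.astype(np.float32)))
for n,c,kb,pb in(("t",t,(275,215,35,40),(350,250,90,40)),("s",s,(340,235,45,45),(210,270,80,45))):
    for a,ce,p in blobs(c,(0,0,0),(180,255,45),kb)+[]:
        q=onz(c,p.astype(float),.053);print(n,"black",a,ce,onz(c,[ce],.053)[0]); 
        h=cv2.minAreaRect(p.astype(np.float32)); print(h, onz(c,cv2.boxPoints(h),.06)[:,:2])
    for lo,hi in(((0,150,90),(6,255,255)),((174,150,90),(180,255,255))):
        for a,ce,p in blobs(c,lo,hi,kb): print(n,"foot",a,ce,onz(c,[ce],.02)[0])
        for a,ce,p in blobs(c,lo,hi,pb): print(n,"red",a,ce,onz(c,[ce],.078)[0], onz(c,cv2.boxPoints(cv2.minAreaRect(p.astype(np.float32))),.078)[:,:2].tolist())
    for a,ce,p in blobs(c,(22,150,60),(35,255,255),(200,200,240,160),60): print(n,"yellow",a,ce,cv2.minAreaRect(p.astype(np.float32)), onz(c,cv2.boxPoints(cv2.minAreaRect(p.astype(np.float32))),.07)[:,:2].tolist())
for z in(.0,):print("cup",onz(s,[(262,240)],.0),onz(t,[(311,321)],.075),"bowl",onz(t,[(469,260)],.073))
E
```

```text
axle (array([0.6126, 0.1333, 0.073 ]), np.float64(4.990304111279386)) [[0.6097 0.1314 0.079 ]] [[0.6175 0.129  0.079 ]]
pivot (array([ 0.5716, -0.2486,  0.0809]), np.float64(4.556303687285534))
ring (array([ 0.6397, -0.2583,  0.0793]), np.float64(3.66258780664616))
t plate 3139 ((0.7285535931587219, 0.1523977518081665), 0.10072076320648193)
s plate 1558 ((0.7381408214569092, 0.15230584144592285), 0.09368329495191574)
t foot 261 [290.1188 232.0383] [0.6478 0.0243 0.02  ]
t red 30 [374.3    271.7667] [ 0.5228 -0.2144  0.078 ] [[0.5097595968950768, -0.20422025470310753], [0.5448321794437556, -0.22263068523601967], [0.5407545842941347, -0.2304821666466508], [0.5056996393289016, -0.2120580195935544]]
t red 29 [393.4828 274.    ] [ 0.5159 -0.2687  0.078 ] [[0.5383940100827096, -0.264603331948931], [0.5388377303212599, -0.27072246316284676], [0.4988258887119571, -0.27295334004468463], [0.4983847708737513, -0.26684982309587957]]
t yellow 549 [370.6266 255.1384] ((371.5769348144531, 256.61541748046875), (19.023265838623047, 34.3203239440918), 11.309932708740234) [[0.5245176778979757, -0.17145
[... 2156 characters left out ...]
6 [256.0783 295.3795] ((255.69227600097656, 297.5384521484375), (14.97690486907959, 16.086305618286133), 56.30992889404297) [[0.5125602255771908, -0.2514382438706019], [0.5214595231272084, -0.21559527269036238], [0.5576639032567168, -0.2342572115907373], [0.5484993045383775, -0.26917505553359733]]
s yellow 2435 [247.7725 328.5314] ((248.40245056152344, 325.8780517578125), (54.348472595214844, 59.189857482910156), 51.34019470214844) [[0.4944225008590596, -0.35147038308886863], [0.5134971202383629, -0.21837030989596284], [0.641621919716143, -0.27294881083082], [0.6178456456689216, -0.3954540719269083]]
cup [[ 0.3925 -0.0395  0.    ]] [[ 0.3863 -0.0334  0.075 ]] bowl [[ 0.5539 -0.4852  0.073 ]]
```

Consistent: axle ≈ (0.612, 0.130), plate centre (0.736, 0.152), 126 mm apart, so press yaw ≈ 9.6°. The knob predicted from that (0.651, 0.021) matches the red foot (0.6515, 0.0205). Pliers' handles are at about (0.519, −0.241), yaw ≈ −8.5°. The bar direction still needs a brightened look.

```bash
python3 - <<'E'
from m import *
t=cv2.imread("pics/top0.png");s=cv2.imread("pics/scene0.png")
f=lambda i:(255*np.clip(i/130.,0,1)**.5).astype(np.uint8)
a=cv2.resize(f(t[212:252,270:310]),(400,400),interpolation=cv2.INTER_CUBIC)
b=cv2.resize(f(s[235:275,345:385]),(400,400),interpolation=cv2.INTER_CUBIC)
cv2.imwrite("pics/knob.png",np.hstack([a,b]))
c=r.capture("top");q=r.capture("scene")
K=np.array([.6515,.0205])
for d in range(0,180,15):
    v=.021*np.array([np.cos(np.radians(d)),np.sin(np.radians(d))])
    P=[[*(K-v),.06],[*(K+v),.06]]
    print(d,((proj(c,P)-[270,212])*10).round().tolist(),((proj(q,P)-[345,235])*10+[400,0]).round().tolist())
E
```

```text
0 [[212.0, 239.0], [210.0, 95.0]] [[520.0, 92.0], [677.0, 160.0]]
15 [[231.0, 236.0], [192.0, 97.0]] [[511.0, 107.0], [686.0, 145.0]]
30 [[248.0, 229.0], [174.0, 105.0]] [[507.0, 124.0], [688.0, 129.0]]
45 [[263.0, 217.0], [159.0, 116.0]] [[510.0, 140.0], [685.0, 112.0]]
60 [[275.0, 202.0], [148.0, 131.0]] [[519.0, 156.0], [676.0, 96.0]]
75 [[282.0, 185.0], [140.0, 149.0]] [[534.0, 170.0], [661.0, 83.0]]
90 [[284.0, 166.0], [138.0, 168.0]] [[552.0, 181.0], [642.0, 73.0]]
105 [[281.0, 148.0], [141.0, 186.0]] [[574.0, 188.0], [621.0, 66.0]]
120 [[274.0, 130.0], [148.0, 204.0]] [[598.0, 191.0], [598.0, 63.0]]
135 [[262.0, 115.0], [160.0, 218.0]] [[622.0, 189.0], [574.0, 65.0]]
150 [[247.0, 104.0], [175.0, 230.0]] [[644.0, 183.0], [553.0, 70.0]]
165 [[229.0, 97.0], [193.0, 237.0]] [[662.0, 173.0], [534.0, 80.0]]
```

View pics/knob.png

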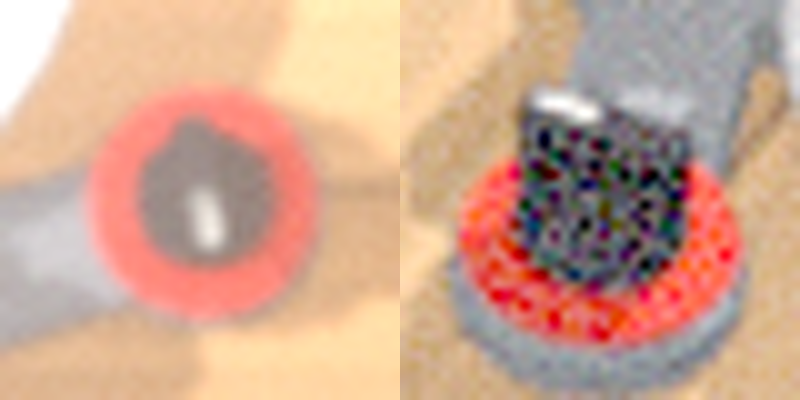

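The bar lies at about 12° (scene top edge slope, white mark in the top view), with ends in view at (190,120)–(212,248) of the left crop. I'll move above the knob, turning −9° and closing to 45 mm.

servo_tool(
  targets=[
    [0.7,1.0,0,-0.03,45],
    [1.4,2.0,0,-0.06,45],
    [2.1,3.0,0,-0.09,45],
    [2.8,4.0,0,-0.12,45],
    [3.55,5.0,0,-0.155,45],
  ],
)

```text
time_s: 0.72
tcp_pos: [0.3299, -0.4324, 0.2068]
ee_rot: [[-0.979, -0.206, 0.0], [-0.206, 0.979, -0.0], [-0.0, -0.0, -1.0]]
wrist_force: [0.0, -0.8, 0.5]
gripper_width: 0.708
gripper_force: 0.0
```

servo_tool(
  targets=[
    [0.7,1.0,0,0,45],
    [1.4,2.0,0,0,45],
    [2.1,3.0,0,0,45],
    [2.8,4.0,0,0,45],
    [3.55,5.0,0,0,45],
  ],
)

```text
time_s: 1.13
tcp_pos: [0.4366, -0.2822, 0.207]
ee_rot: [[-0.978, -0.208, 0.0], [-0.208, 0.978, -0.0], [-0.0, -0.0, -1.0]]
wrist_force: [0.5, -1.3, 0.1]
gripper_width: 0.523
gripper_force: 0.0
```

servo_tool(
  targets=[
    [0.7,1.0,0,0,45],
    [1.4,2.0,0,0,45],
    [2.1,3.0,0,0,45],
    [2.8,4.0,0,0,45],
    [3.55,5.0,0,0,45],
  ],
)

```text
time_s: 1.55
tcp_pos: [0.543, -0.1321, 0.207]
ee_rot: [[-0.978, -0.209, 0.0], [-0.209, 0.978, 0.0], [-0.0, 0.0, -1.0]]
wrist_force: [-0.1, -0.0, 0.0]
gripper_width: 0.517
gripper_force: 0.0
```

servo_tool(
  targets=[
    [0.7,1.0,0,0,45],
    [1.4,2.0,-0.5,0,45],
    [2.1,3.0,-1,0,45],
    [2.8,4.0,-1.5,0,45],
    [3.55,5.0,-2,0,45],
  ],
)

```text
time_s: 1.97
tcp_pos: [0.6496, 0.0179, 0.1462]
ee_rot: [[-0.978, -0.209, 0.0], [-0.209, 0.978, 0.0], [-0.0, 0.0, -1.0]]
wrist_force: [0.9, -0.8, -0.3]
gripper_width: 0.517
gripper_force: 0.0
```

servo_tool(
  targets=[
    [0.05,0.05,-0.7,0,45],
    [0.05,0.05,-1.4,0,45],
    [0.05,0.05,-2.1,0,45],
    [0.05,0.05,-2.7,0,45],
    [0.05,0.05,-3.1,0,45],
  ],
)

```text
time_s: 2.38
tcp_pos: [0.6493, 0.0177, 0.0513]
ee_rot: [[-0.978, -0.208, -0.003], [-0.208, 0.978, -0.001], [0.003, 0.0, -1.0]]
wrist_force: [0.9, -0.7, 0.2]
gripper_width: 0.519
gripper_force: 0.0
```

servo_tool(
  targets=[
    [0,0,0,0,30],
    [0,0,0,0,22],
    [0,0,0,0,18],
    [0,0,0,0,10],
    [0,0,0,0,10],
  ],
)

```text
time_s: 2.8
tcp_pos: [0.6513, 0.0178, 0.0553]
ee_rot: [[-0.978, -0.208, 0.003], [-0.208, 0.978, 0.001], [-0.003, 0.0, -1.0]]
wrist_force: [-0.7, 0.4, -0.5]
gripper_width: 0.223
gripper_force: 0.0
```

servo_tool(
  targets=[
    [0,0,0,0,5],
    [0,0,0,0,5],
    [0,0,0,0,5],
    [0,0,0,0,5],
    [0,0,0,0,5],
  ],
)

```text
time_s: 3.22
tcp_pos: [0.6505, 0.0177, 0.0538]
ee_rot: [[-0.978, -0.208, 0.0], [-0.208, 0.978, 0.0], [-0.0, 0.0, -1.0]]
wrist_force: [0.7, -0.9, -0.1]
gripper_width: 0.057
gripper_force: 0.0
```

```bash
python3 - <<'E'
from m import *
t=cap("top");s=cap("scene");t=t["pixels"][:,:,::-1];s=s["pixels"][:,:,::-1]
a=cv2.resize(t[202:252,240:310],(560,400),interpolation=cv2.INTER_CUBIC)[:, :400]
b=cv2.resize(s[195:285,330:400],(400,514),interpolation=cv2.INTER_CUBIC)[:400]
cv2.imwrite("pics/grip.png",np.hstack([cv2.resize(t[192:272,240:320],(400,400)),b]))
q=r.sense();print(q["tcp_pos"],q["wrist_force"],q["moment"],q["gripper_width"],q["gripper_force"])
E
```

```text
[0.6505 0.0177 0.0537] [-0.7044 -0.727  -0.3325] [ 0.0148 -0.0404 -0.0387] 0.05984673415649028 0.0
```

View pics/grip.png

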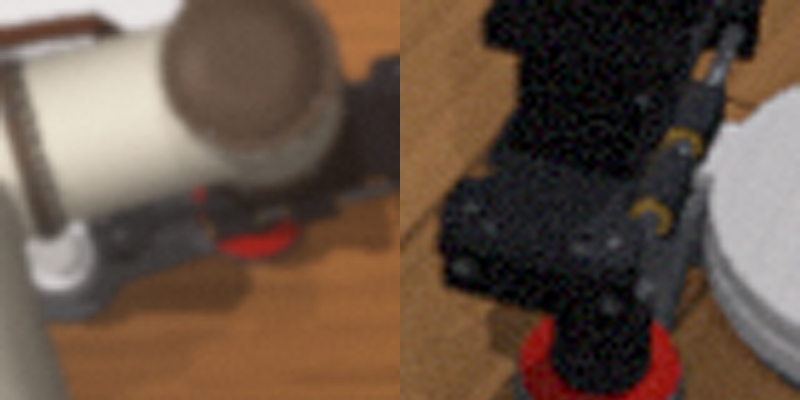

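The fingers shut to 5 mm without touching anything, so the bar isn't between the pads. The foot is unmoved at (600,370) of the right half, and black on black hides the fingertips. I'll brighten the view and mark the TCP, the fingertip and the believed bar.

```bash
python3 - <<'E'
from m import *
q=r.sense();T=np.array(q["tcp_pos"]);R=np.array(q["ee_rot"])
out=[]
for n,(x,y,w,h) in(("top",(255,202,60,60)),("scene",(330,210,70,70))):
    c=cap(n);i=c["pixels"][:,:,::-1]
    f=(255*np.clip(i/130.,0,1)**.5).astype(np.uint8)[y:y+h,x:x+w]
    k=400/w;f=cv2.resize(f,(400,400),interpolation=cv2.INTER_CUBIC)
    P=[T,T+R[:,2]*.017,T+R[:,0]*.0095+R[:,2]*.017,T-R[:,0]*.0095+R[:,2]*.017]
    for p,col in zip((proj(c,P)-[x,y]+.5)*k,[(0,255,0),(255,0,255),(255,255,0),(255,255,0)]): cv2.circle(f,tuple(int(v) for v in p),3,col,-1)
    out.append(f)
cv2.imwrite("pics/grip2.png",np.hstack(out))
E
```

```text
(no output)
```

View pics/grip2.png

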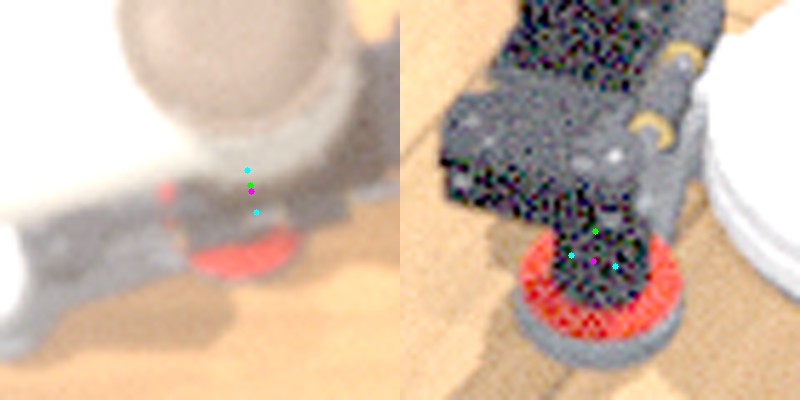

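The projected tip sits on the black shape, so the picture can't tell the bar from the shut fingers. I'll open, back off upward and aside, and look again.

servo_tool(
  targets=[
    [0,0,0,0,45],
    [0,0,0,0,45],
    [0,0,0,0,45],
    [0,0,0,0,45],
    [0,0,0.2,0,45],
  ],
)

```text
time_s: 3.83
tcp_pos: [0.6495, 0.0175, 0.0586]
ee_rot: [[-0.978, -0.208, -0.003], [-0.208, 0.978, -0.0], [0.003, 0.0, -1.0]]
wrist_force: [-0.8, 1.2, -0.3]
gripper_width: 0.35
gripper_force: 0.0
```

servo_tool(
  targets=[
    [0,0,1,0,45],
    [0,0,2.2,0,45],
    [0,-1,3.2,0,45],
    [0,-2.2,3.8,0,45],
    [0,-3.5,4,0,45],
  ],
)

```text
time_s: 4.25
tcp_pos: [0.6528, -0.0876, 0.1855]
ee_rot: [[-0.977, -0.212, 0.009], [-0.212, 0.977, -0.0], [-0.009, -0.002, -1.0]]
wrist_force: [1.7, -1.0, 0.1]
gripper_width: 0.512
gripper_force: 0.0
```

servo_tool(
  targets=[
    [0,-1,0,0,45],
    [0,-2,0,0,45],
    [0,-3,0,0,45],
    [0,-3.6,0,0,45],
    [0,-3.6,0,0,45],
  ],
)

```text
time_s: 4.67
tcp_pos: [0.6499, -0.1991, 0.18]
ee_rot: [[-0.979, -0.204, 0.0], [-0.204, 0.979, -0.001], [0.0, -0.001, -1.0]]
wrist_force: [0.3, -0.3, -0.5]
gripper_width: 0.513
gripper_force: 0.0
```

```bash
python3 - <<'E'
from m import *
out=[]
for n,(x,y,w,h) in(("top",(265,207,50,50)),("scene",(335,230,50,50))):
    c=cap(n,f"pics/{n}1.png");i=c["pixels"][:,:,::-1]
    f=(255*np.clip(i/130.,0,1)**.5).astype(np.uint8)[y:y+h,x:x+w]
    f=cv2.resize(f,(400,400),interpolation=cv2.INTER_CUBIC)
    out.append(f)
cv2.imwrite("pics/knob2.png",np.hstack(out))
E
```

```text
(no output)
```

View pics/knob2.png

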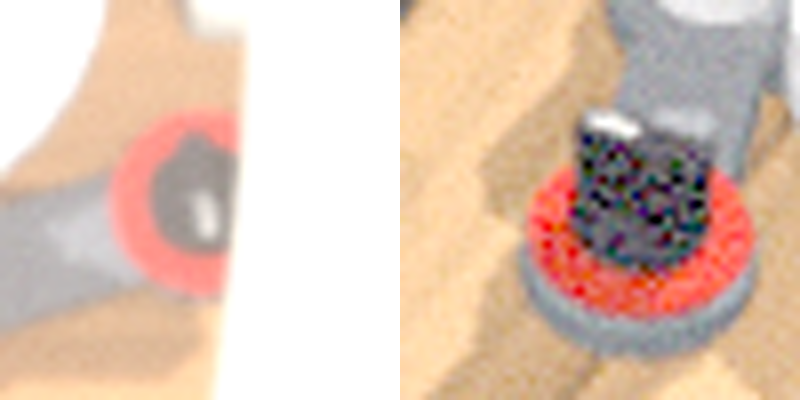

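The knob is unmoved, with its bar and white mark still at the same place. I'll check the gripper itself: does the reported TCP agree with the fingertips in the picture?

```bash
python3 - <<'E'
from m import *
q=r.sense();T=np.array(q["tcp_pos"]);R=np.array(q["ee_rot"]);print(T,q["gripper_width"])
out=[]
for n in("top","scene"):
    c=cap(n);i=c["pixels"][:,:,::-1]
    P=[T]+[T+R[:,2]*.017+a*R[:,1]*.0225+b*R[:,0]*.0095 for a in(-1,1) for b in(-1,1)]
    p=proj(c,P);print(n,p.round(1).tolist());x,y=(p[0]-[40,60]).astype(int)
    f=(255*np.clip(i/130.,0,1)**.5).astype(np.uint8)[y:y+100,x:x+80]
    f=cv2.resize(f,(400,500),interpolation=cv2.INTER_CUBIC)
    for v,col in zip((p-[x,y]+.5)*5,[(0,255,0)]+[(255,0,255)]*4): cv2.circle(f,tuple(int(w) for w in v),2,col,-1)
    out.append(f)
cv2.imwrite("pics/tip.png",np.hstack(out))
E
```

```text
[ 0.6503 -0.196   0.1799] 0.5190510665858089
top [[370.6, 221.4], [377.1, 217.3], [378.7, 224.1], [361.1, 220.9], [362.6, 227.6]]
scene [[311.8, 269.9], [312.3, 285.0], [303.2, 282.4], [320.5, 269.2], [311.7, 266.8]]
```

View pics/tip.png

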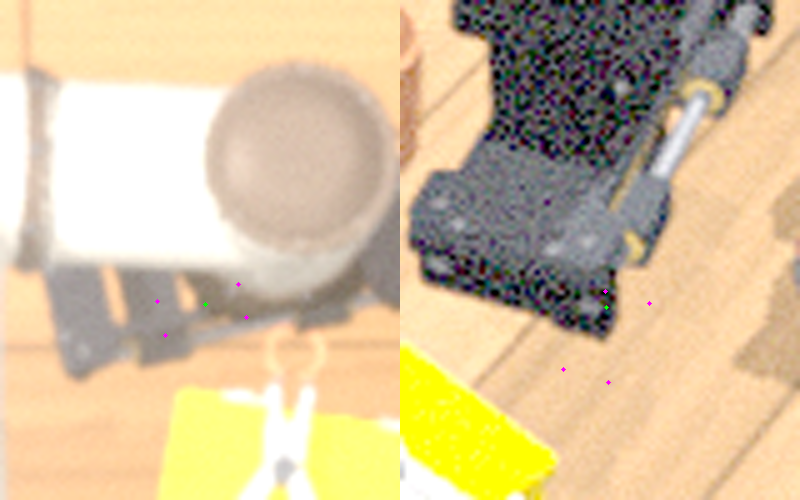

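The green and magenta marks show bare wood in the scene view where the fingertips should be; the lower edge of the body runs from about px (277,265) to (313,276). I'll compare that with the body's predicted corners.

```bash
python3 - <<'E'
from m import *
q=r.sense();T=np.array(q["tcp_pos"]);R=np.array(q["ee_rot"])
for n in("top","scene"):
    c=cap(n);p=proj(c,[T+a*R[:,1]*.095+b*R[:,0]*.0375-R[:,2]*h for h in(.053,.1) for a in(-1,1) for b in(-1,1)])
    x,y=(proj(c,[T])[0]-[40,60]).astype(int)
    print(n,(x,y),((p-[x,y])*5).round().tolist())
    # dark mask lowest extents
    g=c["pixels"].max(2);m=(g[y:y+100,x:x+80]<75).astype(np.uint8);
    st=cv2.connectedComponentsWithStats(m);k=1+np.argmax(st[2][1:,4]);h=cv2.convexHull(np.argwhere(st[1]==k)[:,::-1].astype(np.int32)).reshape(-1,2)
    print("hull",(cv2.approxPolyDP(h,2,True).reshape(-1,2)*5).tolist())
c=cap("scene")
# body lower near edge px -> world if its height is z
for z in(.2,.233,.26,.29): print(z,onz(c,[(313,276),(277,265)],z)[:,:2].tolist())
E
```

```text
top (np.int64(330), np.int64(161)) [[371.0, 176.0], [405.0, 315.0], [17.0, 255.0], [50.0, 394.0], [385.0, 157.0], [420.0, 300.0], [21.0, 238.0], [55.0, 381.0]]
hull [[395, 165], [395, 305], [65, 370], [45, 270]]
scene (np.int64(272), np.int64(209)) [[199.0, 410.0], [7.0, 356.0], [373.0, 71.0], [198.0, 28.0], [196.0, 321.0], [-2.0, 267.0], [375.0, -18.0], [195.0, -61.0]]
hull [[365, 0], [335, 90], [200, 335], [15, 270], [5, 205], [50, 0]]
0.2 [[0.6716606818596342, -0.22330123490718234], [0.5969346443949223, -0.23654598285427308]]
0.233 [[0.6888178258771644, -0.2481167776061095], [0.6170482833270808, -0.2608375043247282]]
0.26 [[0.7028554891642347, -0.2684204034506864], [0.633504896998847, -0.28071238552782796]]
0.29 [[0.718452892816535, -0.2909799877224384], [0.6517900233008094, -0.3027955868646054]]
```

The body's lower edge appears about 40 mm higher than the reported TCP implies (estimated gap 93 mm against 53), and the left view agrees roughly. That would put the tips at about 77 mm, above the 60 mm bar, which explains the empty grip. I'll go back and descend step by step, watching the force.

servo_tool(
  targets=[
    [0,1.2,0,0,40],
    [0,2.4,0,0,40],
    [0,3.6,0,0,40],
    [0,4.8,0,0,40],
    [0,6.0,-0.5,0,40],
  ],
)

```text
time_s: 5.43
tcp_pos: [0.6524, -0.0129, 0.1683]
ee_rot: [[-0.978, -0.21, 0.007], [-0.21, 0.978, 0.0], [-0.007, -0.001, -1.0]]
wrist_force: [1.0, 0.6, -0.5]
gripper_width: 0.459
gripper_force: 0.0
```

servo_tool(
  targets=[
    [0,0.6,-0.5,0,40],
    [0,1.2,-1.0,0,40],
    [0,1.2,-1.8,0,40],
    [0,1.2,-2.6,0,40],
    [0,1.2,-3.4,0,40],
  ],
)

```text
time_s: 5.85
tcp_pos: [0.6505, 0.0224, 0.0623]
ee_rot: [[-0.978, -0.211, 0.001], [-0.211, 0.978, 0.0], [-0.001, 0.0, -1.0]]
wrist_force: [-0.0, -1.6, -0.3]
gripper_width: 0.462
gripper_force: 0.0
```

servo_tool(
  targets=[
    [0,0,-0.2,0,40],
    [0,0,-0.3,0,40],
    [0,0,-0.4,0,40],
    [0,0,-0.5,0,40],
    [0,0,-0.6,0,40],
  ],
)

```text
time_s: 6.27
tcp_pos: [0.6516, 0.0209, 0.0462]
ee_rot: [[-0.978, -0.208, 0.003], [-0.208, 0.978, 0.001], [-0.003, -0.0, -1.0]]
wrist_force: [0.3, -0.5, 0.2]
gripper_width: 0.464
gripper_force: 0.0
```

Nominally the tips would already be on the disc and there is no force, so the offset is real. Continuing carefully.

servo_tool(
  targets=[
    [0,0,-0.1,0,40],
    [0,0,-0.2,0,40],
    [0,0,-0.3,0,40],
    [0,0,-0.4,0,40],
    [0,0,-0.5,0,40],
  ],
)

```text
time_s: 6.68
tcp_pos: [0.6505, 0.0206, 0.0296]
ee_rot: [[-0.978, -0.208, 0.0], [-0.208, 0.978, 0.0], [-0.0, -0.0, -1.0]]
wrist_force: [-0.3, -0.0, 0.5]
gripper_width: 0.457
gripper_force: 0.0
```

servo_tool(
  targets=[
    [0,0,-0.1,0,40],
    [0,0,-0.2,0,40],
    [0,0,-0.25,0,40],
    [0,0,-0.3,0,40],
    [0,0,-0.33,0,40],
  ],
)

```text
time_s: 7.1
tcp_pos: [0.6504, 0.0207, 0.0196]
ee_rot: [[-0.978, -0.208, -0.0], [-0.208, 0.978, -0.0], [0.0, -0.0, -1.0]]
wrist_force: [-1.0, -0.0, 0.4]
gripper_width: 0.458
gripper_force: 0.0
```

servo_tool(
  targets=[
    [0,0,0,0,20],
    [0,0,0,0,18],
    [0,0,0,0,16],
    [0,0,0,0,12],
    [0,0,0,0,8],
  ],
)

```text
time_s: 7.52
tcp_pos: [0.6496, 0.0255, 0.02]
ee_rot: [[-0.978, -0.206, 0.0], [-0.206, 0.978, 0.007], [-0.001, 0.007, -1.0]]
wrist_force: [-9.4, 24.7, 5.0]
gripper_width: 0.172
gripper_force: 12.7
```

servo_tool(
  targets=[
    [0,0,0,0,8],
    [0,0,0,0,8],
    [0,0,0,0,8],
    [0,0,0,0,8],
    [0,0,0,0,8],
  ],
)

```text
time_s: 7.93
tcp_pos: [0.6496, 0.0258, 0.0201]
ee_rot: [[-0.978, -0.207, -0.0], [-0.207, 0.978, 0.006], [-0.001, 0.006, -1.0]]
wrist_force: [-5.7, 15.3, 3.3]
gripper_width: 0.164
gripper_force: 29.8
```

The bar is gripped: 14.3 mm wide at 30 N. Lateral force shows the bar about 5 mm further toward +y. I'll relieve that and turn clockwise.

servo_tool(
  targets=[
    [-0.06,0.17,0,0,8],
    [-0.06,0.17,0,-0.1,8],
    [-0.06,0.17,0,-0.2,8],
    [-0.06,0.17,0,-0.3,8],
    [-0.06,0.17,0,-0.4,8],
  ],
)

```text
time_s: 8.35
tcp_pos: [0.6492, 0.0258, 0.0201]
ee_rot: [[-0.981, 0.193, 0.001], [0.193, 0.981, -0.0], [-0.001, 0.0, -1.0]]
wrist_force: [0.4, 1.0, -0.9]
gripper_width: 0.161
gripper_force: 30.0
```

servo_tool(
  targets=[
    [0,0,0,-0.1,8],
    [0,0,0,-0.2,8],
    [0,0,0,-0.3,8],
    [0,0,0,-0.4,8],
    [0,0,0,-0.5,8],
  ],
)

```text
time_s: 8.77
tcp_pos: [0.6491, 0.0257, 0.0201]
ee_rot: [[-0.768, 0.64, 0.001], [0.64, 0.768, -0.0], [-0.001, 0.001, -1.0]]
wrist_force: [0.7, -0.3, 0.3]
gripper_width: 0.156
gripper_force: 30.0
```

Lateral force is about zero through the turn, so the knob axis in the reported frame is (0.649, 0.0257). I'll finish the turn.

servo_tool(
  targets=[
    [0,0,0,-0.1,8],
    [0,0,0,-0.2,8],
    [0,0,0,-0.28,8],
    [0,0,0,-0.28,8],
    [0,0,0,-0.28,8],
  ],
)

```text
time_s: 9.18
tcp_pos: [0.649, 0.0256, 0.02]
ee_rot: [[-0.567, 0.824, 0.001], [0.824, 0.567, -0.0], [-0.0, 0.001, -1.0]]
wrist_force: [1.1, -0.7, 0.4]
gripper_width: 0.161
gripper_force: 30.0
```

```bash
python3 - <<'E'
from m import *
q=r.sense();print(q["tcp_pos"],q["ee_rot"][0],q["wrist_force"],q["moment"],q["gripper_force"])
E
```

```text
[0.649  0.0256 0.02  ] [-0.5666  0.824   0.0007] [ 1.0664 -0.6999  0.3753] [-0.2687 -0.2826 -0.1818] 29.99988446943462
```

The knob has turned about 1.18 rad. I'll release, lift and check that it clicked over, while heading above the pliers with a +0.82 rad turn and the fingers fully open.

servo_tool(
  targets=[
    [0,0,0,0,35],
    [0,0,0,0,35],
    [0,0,0,0,35],
    [0,0,0.8,0,35],
    [0,0,2.0,0,35],
  ],
)

```text
time_s: 9.6
tcp_pos: [0.6454, 0.0251, 0.0761]
ee_rot: [[-0.565, 0.825, -0.01], [0.825, 0.565, -0.002], [0.004, -0.009, -1.0]]
wrist_force: [0.4, 0.6, -0.4]
gripper_width: 0.381
gripper_force: 0.0
```

servo_tool(
  targets=[
    [-0.2,-0.4,1.0,0.1,45],
    [-0.7,-1.4,2.0,0.2,60],
    [-1.2,-2.4,2.0,0.3,87],
    [-1.7,-3.4,2.0,0.4,87],
    [-2.2,-4.4,2.0,0.5,87],
  ],
)

```text
time_s: 10.02
tcp_pos: [0.582, -0.1072, 0.1408]
ee_rot: [[-0.894, 0.447, 0.002], [0.447, 0.894, 0.0], [-0.001, 0.001, -1.0]]
wrist_force: [-0.4, -0.7, -0.8]
gripper_width: 0.696
gripper_force: 0.0
```

servo_tool(
  targets=[
    [-0.6,-1.1,0,0.1,87],
    [-1.2,-2.2,0,0.2,87],
    [-1.8,-3.3,0,0.32,87],
    [-2.33,-4.35,0,0.32,87],
    [-2.33,-4.35,0,0.32,87],
  ],
)

```text
time_s: 10.43
tcp_pos: [0.5095, -0.2406, 0.1399]
ee_rot: [[-0.988, 0.154, -0.002], [0.154, 0.988, -0.0], [0.002, -0.0, -1.0]]
wrist_force: [0.2, 0.4, -1.5]
gripper_width: 0.988
gripper_force: 0.0
```

```bash
python3 - <<'E'
from m import *
q=r.sense();T=np.array(q["tcp_pos"]);R=np.array(q["ee_rot"]);print(T,R[:,1],q["gripper_width"])
out=[]
for n,(x,y,w,h) in(("scene",(330,190,80,100)),("scene",(190,230,130,162))):
    c=cap(n,"pics/scene2.png");i=c["pixels"][:,:,::-1]
    f=(255*np.clip(i/200.,0,1)**.6).astype(np.uint8)[y:y+h,x:x+w]
    out.append(cv2.resize(f,(400,500),interpolation=cv2.INTER_CUBIC))
cap("top","pics/top2.png")
cv2.imwrite("pics/v9.png",np.hstack(out))
E
```

```text
[ 0.5095 -0.2406  0.1399] [ 0.1542  0.988  -0.0004] 0.9881635380414077
```

View pics/v9.png

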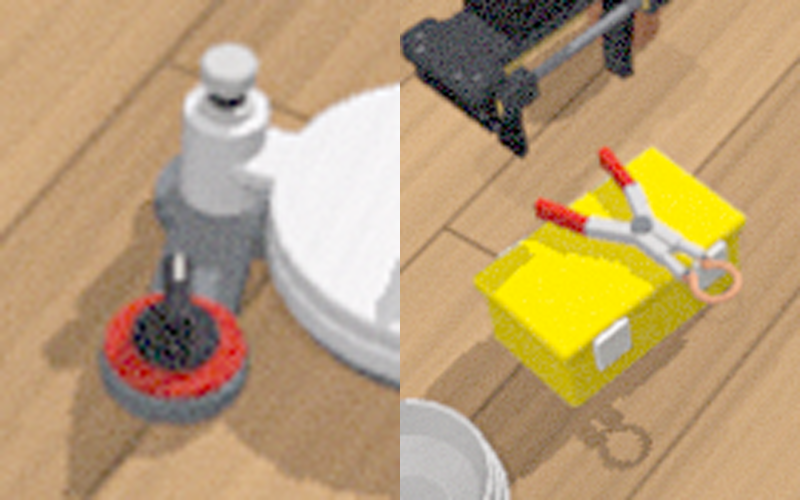

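The knob has clicked over: the axle is up with the black groove showing at (228,98) in the left crop. Both fingertips are visible at px (229,280) and (263,254). That calibrates the tool; I'll fit the offset between reported and seen position.

```bash
python3 - <<'E'
from m import *
from scipy.optimize import least_squares
q=r.sense();T=np.array(q["tcp_pos"]);R=np.array(q["ee_rot"])
s=cap("scene");t=cap("top")
obs=np.array([[229,280.4],[263.1,254.4]])
f=lambda d:(proj(s,[T+d+.017*R[:,2]+a*.051*R[:,1] for a in(-1,1)])-obs).ravel()
for dz in(.02,.03,.04,.05): 
    o=least_squares(lambda e:f(np.array([*e,dz])),[0,0]);print(dz,o.x,o.fun)
# dark gripper hull in top
g=t["pixels"].max(2)
P=proj(t,[T+np.array([0,0,.04])+.017*R[:,2]+a*.051*R[:,1] for a in(-1,1)]);print(P)
x,y=(P.mean(0)-[40,30]).astype(int)
# axle top
print("axle scene",onz(s,[(375.6,201.6)],.1))
x0,y0=235,220
im=t["pixels"][y0:y0+40,x0:x0+40].max(2)
for row in im[8:32,6:28]: print(*["%3d"%v for v in row])
E
```

```text
0.02 [-0.0006  0.0036] [-0.7957  0.5001  0.8202 -0.591 ]
0.03 [ 0.0061 -0.0032] [-0.9945  0.6404  1.0254 -0.7567]
0.04 [ 0.0127 -0.0101] [-1.1978  0.7835  1.2353 -0.9264]
0.05 [ 0.0193 -0.017 ] [-1.4056  0.9297  1.4501 -1.1004]
[[405.0258 275.3602]
 [367.5071 270.1005]]
axle scene [[0.6139 0.1357 0.1   ]]
232 233 233 233 232 232 232 233 233 234 231 232 232 233 233 232 232 232 229 223 208 186
233 233 233 232 232 233 232 232 232 232 233 232 232 234 233 231 230 224 209 189 160 133
232 232 232 233 232 233 231 233 233 233 233 233 233 233 229 223 212 191 164 137 114 101
230 231 232 232 233 233 233 234 232 234 233 234 233 231 221 193 165 139 119 103  92  84
217 221 224 228 231 233 233 234 233 233 234 232 232 229 214 167 123 103  91  88  85  82
175 184 192 213 229 233 233 232 232 232 233 233 231 229 217 167 106  81  74  79  79  80
135 138 151 193 226 232 232 232 230 229 229 231 230 228 219 175 105  73  73  71  73  73
133 124 131 183 226 231 231 229 228 221 224 227 227 223 216 181 112  76  73  74  74  72
139 126 127 180 222 231 226 219 215 212 213 215 214 214 211 182 120  80  75  73  72  70
1
[... 618 characters left out ...]
 103 119 173 202 201 194 195 197 195 191 175 153 137 145 161 156 131  94  79  74  72
125 100 110 158 200 206 195 187 182 177 170 158 146 147 162 167 149 115  92  79  75  74
126 100  99 133 179 205 206 195 179 168 166 164 165 181 188 178 140 105  87  77  76  71
127 103  93 104 146 185 206 205 201 197 198 195 194 203 199 168 124  96  82  77  74  74
130 107  90  89 109 144 181 198 209 217 221 217 207 193 169 135 103  86  79  73  70  69
126 109  91  86  89 102 131 159 181 196 198 190 170 146 119 103  91  82  75  70  73  68
129 114  95  88  85  90 101 114 124 127 129 126 117 104  97  87  80  74  71  68  70  72
127 122 109  95  92  87  90  89  92  95  95  96  93  92  87  80  74  76  72  70  68  78
```

The knob contact limits plus this view give true ≈ reported + (0.004, −0.002, 0.03). I'm above the handles within a few mm, so I'll descend in guarded steps.

servo_tool(
  targets=[
    [0,0.05,-0.5,0,87],
    [0,0.05,-1.0,0,87],
    [0,0.05,-1.5,0,87],
    [0,0.05,-1.8,0,87],
    [0,0.05,-1.9,0,87],
  ],
)

```text
time_s: 11.1
tcp_pos: [0.5123, -0.234, 0.0811]
ee_rot: [[-0.989, 0.148, -0.003], [0.148, 0.989, 0.001], [0.003, 0.0, -1.0]]
wrist_force: [-0.1, -0.5, -0.6]
gripper_width: 0.998
gripper_force: 0.0
```

servo_tool(
  targets=[
    [0,0,-0.1,0,87],
    [0,0,-0.2,0,87],
    [0,0,-0.3,0,87],
    [0,0,-0.4,0,87],
    [0,0,-0.45,0,87],
  ],
)

```text
time_s: 11.52
tcp_pos: [0.5129, -0.2353, 0.0694]
ee_rot: [[-0.989, 0.15, 0.0], [0.15, 0.989, -0.0], [-0.0, 0.0, -1.0]]
wrist_force: [-0.9, -0.1, 0.5]
gripper_width: 1.001
gripper_force: 0.0
```

servo_tool(
  targets=[
    [0,0,-0.05,0,87],
    [0,0,-0.1,0,87],
    [0,0,-0.15,0,87],
    [0,0,-0.2,0,87],
    [0,0,-0.2,0,87],
  ],
)

```text
time_s: 11.93
tcp_pos: [0.5126, -0.2352, 0.063]
ee_rot: [[-0.989, 0.15, -0.001], [0.15, 0.989, 0.0], [0.001, 0.0, -1.0]]
wrist_force: [-0.3, 0.5, 0.5]
gripper_width: 1.0
gripper_force: 0.0
```

servo_tool(
  targets=[
    [-0.05,-0.1,-0.05,0,87],
    [-0.05,-0.1,-0.1,0,87],
    [-0.05,-0.1,-0.15,0,87],
    [-0.05,-0.1,-0.17,0,87],
    [-0.05,-0.1,-0.17,0,87],
  ],
)

```text
time_s: 12.35
tcp_pos: [0.5112, -0.2383, 0.058]
ee_rot: [[-0.989, 0.15, -0.0], [0.15, 0.989, 0.0], [0.0, 0.0, -1.0]]
wrist_force: [0.1, -0.0, 0.4]
gripper_width: 0.995
gripper_force: 0.0
```

servo_tool(
  targets=[
    [0,0,-0.05,0,87],
    [0,0,-0.1,0,87],
    [0,0,-0.13,0,87],
    [0,0,-0.17,0,87],
    [0,0,-0.17,0,87],
  ],
)

```text
time_s: 12.77
tcp_pos: [0.5113, -0.2382, 0.0546]
ee_rot: [[-0.989, 0.149, 0.0], [0.149, 0.989, -0.0], [-0.0, -0.0, -1.0]]
wrist_force: [-2.8, 3.2, 9.0]
gripper_width: 1.001
gripper_force: 4.3
```

```bash
python3 - <<'E'
from m import *
q=r.sense();T=np.array(q["tcp_pos"]);R=np.array(q["ee_rot"]);print(T,q["wrist_force"])
s=cap("scene");t=cap("top")
for n,c,b in(("t",t,(355,255,60,35)),("s",s,(215,265,70,50))):
  for lo,hi in(((0,150,90),(6,255,255)),((174,150,90),(180,255,255))):
    for a,ce,p in blobs(c,lo,hi,b): print(n,a,ce,onz(c,[ce],.078)[0])
x,y=205,255
f=(255*np.clip(s["pixels"][:,:,::-1]/180.,0,1)**.6).astype(np.uint8)[y:y+75,x:x+100]
cv2.imwrite("pics/v10.png",cv2.resize(f,(800,600),interpolation=cv2.INTER_CUBIC))
E
```

```text
[ 0.5113 -0.2382  0.0546] [-2.8428  3.1925  8.9747]
s 54 [259.037  283.5556] [ 0.5221 -0.2124  0.078 ]
s 63 [242.6508 299.5556] [ 0.52   -0.2672  0.078 ]
```

Contact at reported z = 0.0546, 9 N, matches the tips reaching the lid (z offset ≈ 32 mm), and the handles haven't moved. I'll rise 3 mm and squeeze.

servo_tool(
  targets=[
    [0,0,0.1,0,87],
    [0,0,0.1,0,80],
    [0,0,0.1,0,74],
    [0,0,0.1,0,70],
    [0,0,0.1,0,66],
  ],
)

```text
time_s: 13.28
tcp_pos: [0.5109, -0.2382, 0.0558]
ee_rot: [[-0.989, 0.15, -0.001], [0.15, 0.989, 0.0], [0.001, 0.0, -1.0]]
wrist_force: [-0.5, -1.0, 1.1]
gripper_width: 0.808
gripper_force: 4.0
```

servo_tool(
  targets=[
    [0,0,0,0,63],
    [0,0,0,0,60],
    [0,0,0,0,60],
    [0,0,0,0,60],
    [0,0,0,0,60],
  ],
)

```text
time_s: 13.7
tcp_pos: [0.511, -0.2382, 0.056]
ee_rot: [[-0.989, 0.15, -0.001], [0.15, 0.989, 0.0], [0.001, 0.0, -1.0]]
wrist_force: [-1.6, 0.7, 1.3]
gripper_width: 0.695
gripper_force: 4.8
```

servo_tool(
  targets=[
    [0,0,0,0,54],
    [0,0,0,0,50],
    [0,0,0,0,46],
    [0,0,0,0,42],
    [0,0,0,0,38],
  ],
)

```text
time_s: 14.12
tcp_pos: [0.5113, -0.2382, 0.0562]
ee_rot: [[-0.989, 0.15, 0.0], [0.15, 0.989, -0.0], [-0.0, 0.0, -1.0]]
wrist_force: [-0.5, 0.7, -0.2]
gripper_width: 0.484
gripper_force: 7.2
```

servo_tool(
  targets=[
    [0,0,0,0,30],
    [0,0,0,0,20],
    [0,0,0,0,15],
    [0,0,0,0,15],
    [0,0,0,0,15],
  ],
)

```text
time_s: 14.53
tcp_pos: [0.5114, -0.2383, 0.0561]
ee_rot: [[-0.989, 0.15, 0.0], [0.15, 0.989, -0.0], [-0.0, 0.0, -1.0]]
wrist_force: [-0.3, 0.4, -1.1]
gripper_width: 0.388
gripper_force: 30.0
```

```bash
cat > p.py <<'E'
from m import *
def look(z):
    q=r.sense();T=np.array(q["tcp_pos"]);R=np.array(q["ee_rot"]);print(T,R[:,1],q["wrist_force"],q["moment"],q["gripper_width"],q["gripper_force"])
    for n in("top","scene"):
        c=cap(n,f"pics/{n}_{q['time_s']:.1f}.png")
        # copper ring: orange hue
        e=T+[.004,-.002,0]; fw=np.array([R[1,1],-R[0,1],0]); fw/=np.linalg.norm(fw)
        if fw@R[:,0]>0 and False: pass
        g=e+fw*.125; g[2]=z; u,v=proj(c,[g])[0]
        B=blobs(c,(5,60,110),(13,200,255),(int(u)-18,int(v)-18,36,36),12)
        for a,ce,p in sorted(B,key=lambda b:-b[0])[:2]:
            h=cv2.convexHull(p.astype(np.int32)).reshape(-1,2).astype(float)
            w=onz(c,h,z)[:,:2]; el=cv2.minEnclosingCircle(w.astype(np.float32)); print(n,"pred",(u,v),"n",a,"px",ce,"circ",el, "bbox",p.min(0),p.max(0))
            m=cv2.fitEllipse(h.astype(np.float32)) if len(h)>4 else None
            if m: print("   ell",m, onz(c,[m[0]],z)[0])
E
python3 -c "
from p import *
look(.078)"
```

```text
[ 0.5114 -0.2383  0.0561] [0.1497 0.9887 0.    ] [-0.2881  0.4098 -1.0946] [-0.0048  0.1993 -0.067 ] 0.3881330275280937 29.993269443511963
top pred (np.float64(388.9396299581965), np.float64(231.0473716927184)) n 828 px [388.3454 227.285 ] circ ((0.6472535133361816, -0.25675758719444275), 0.06399678438901901) bbox [370 213] [405 244]
   ell ((396.42095947265625, 227.75238037109375), (30.357097625732422, 79.08738708496094), 95.90177917480469) [ 0.6482 -0.2806  0.078 ]
scene pred (np.float64(291.1510467137685), np.float64(321.03364598214137)) n 117 px [293.1966 322.6752] circ ((0.6371233463287354, -0.2584690749645233), 0.026799650862812996) bbox [278 311] [303 330]
   ell ((290.32305908203125, 320.0967102050781), (19.16856575012207, 25.64968490600586), 83.3392105102539) [ 0.6361 -0.2579  0.078 ]
```

The handles are squeezed to the stop (30 N, about 34–36 mm). I'll lift gently and check that the pliers come along level.

servo_tool(
  targets=[
    [0,0,0.1,0,15],
    [0,0,0.3,0,15],
    [0,0,0.6,0,15],
    [0,0,1.0,0,15],
    [0,0,1.4,0,15],
  ],
)

```text
time_s: 15.05
tcp_pos: [0.5114, -0.2383, 0.0993]
ee_rot: [[-0.989, 0.15, 0.0], [0.15, 0.989, -0.0], [-0.0, -0.0, -1.0]]
wrist_force: [0.1, 0.4, -1.5]
gripper_width: 0.393
gripper_force: 30.0
```

servo_tool(
  targets=[
    [0,0,0.4,0,15],
    [0,0,0.6,0,15],
    [0,0,0.6,0,15],
    [0,0,0.6,0,15],
    [0,0,0.6,0,15],
  ],
)

```text
time_s: 15.47
tcp_pos: [0.5107, -0.238, 0.1156]
ee_rot: [[-0.989, 0.15, -0.001], [0.15, 0.989, 0.001], [0.001, 0.0, -1.0]]
wrist_force: [-0.8, -0.1, -1.5]
gripper_width: 0.393
gripper_force: 30.0
```

```bash
python3 -c "
from p import *
look(.138)"
```

```text
[ 0.5107 -0.238   0.1156] [0.1499 0.9887 0.0003] [-0.8355 -0.067  -1.5388] [0.0194 0.1614 0.0079] 0.39342053840777225 29.98899132013321
top pred (np.float64(391.8007069893206), np.float64(227.99525390016794)) n 911 px [390.7783 226.0505] circ ((0.6454254388809204, -0.25660574436187744), 0.06536990404129028) bbox [373 209] [408 244]
   ell ((391.2152099609375, 225.43125915527344), (36.75184631347656, 51.818729400634766), 104.28377532958984) [ 0.6455 -0.2573  0.138 ]
scene pred (np.float64(289.4904478018782), np.float64(301.9004023130282)) n 76 px [292.0263 302.6447] circ ((0.6341167092323303, -0.2567755877971649), 0.026507392525672913) bbox [276 291] [299 310]
   ell ((288.3049011230469, 301.1783142089844), (19.153095245361328, 25.418960571289062), 82.86420440673828) [ 0.6353 -0.2585  0.138 ]
```

The pliers are lifted and holding: 30 N, and the ring in the scene view rose 60 mm as commanded. I'll carry them to a staging point about 65 mm short of the axle on the −x side.

servo_tool(
  targets=[
    [-0.1,0.4,0,0,15],
    [-0.3,1.2,0,0,15],
    [-0.5,2.2,0,0,15],
    [-0.7,3.2,0,0,15],
    [-0.9,4.2,0,0,15],
  ],
)

```text
time_s: 15.98
tcp_pos: [0.4833, -0.1108, 0.1157]
ee_rot: [[-0.989, 0.15, -0.001], [0.15, 0.989, 0.0], [0.001, -0.0, -1.0]]
wrist_force: [0.5, 0.7, -1.8]
gripper_width: 0.399
gripper_force: 30.0
```

servo_tool(
  targets=[
    [-0.2,1.0,0,0,15],
    [-0.4,2.0,0,0,15],
    [-0.6,3.0,0,0,15],
    [-0.8,4.0,0,0,15],
    [-1.0,5.0,0,0,15],
  ],
)

```text
time_s: 16.4
tcp_pos: [0.4531, 0.0394, 0.1159]
ee_rot: [[-0.989, 0.15, -0.0], [0.15, 0.989, 0.0], [0.0, -0.0, -1.0]]
wrist_force: [0.1, 0.8, -2.0]
gripper_width: 0.394
gripper_force: 30.0
```

servo_tool(
  targets=[
    [-0.2,1.0,0,0,15],
    [-0.4,2.0,0,0,15],
    [-0.6,3.0,0,0,15],
    [-0.7,3.5,0,0,15],
    [-0.8,3.8,0,0,15],
  ],
)

```text
time_s: 16.82
tcp_pos: [0.4296, 0.1539, 0.116]
ee_rot: [[-0.989, 0.147, 0.0], [0.147, 0.989, 0.0], [-0.0, 0.0, -1.0]]
wrist_force: [-0.4, -0.1, -1.9]
gripper_width: 0.395
gripper_force: 30.0
```

servo_tool(
  targets=[
    [0,0,0,0,15],
    [0,0,0,0,15],
    [0,0,0,0,15],
    [0,0,0,0,15],
    [0,0,0,0,15],
  ],
)

```text
time_s: 17.23
tcp_pos: [0.4303, 0.1509, 0.1161]
ee_rot: [[-0.989, 0.151, -0.0], [0.151, 0.989, -0.0], [0.0, -0.0, -1.0]]
wrist_force: [0.4, -0.6, -3.2]
gripper_width: 0.399
gripper_force: 30.0
```

```bash
python3 - <<'E'
from p import *
look(.138)
out=[]
for n,(x,y,w,h) in(("top",(215,215,80,60)),("scene",(300,165,100,75))):
    c=cap(n,f"pics/{n}3.png");i=c["pixels"][:,:,::-1]
    k=0
    f=cv2.resize(i[y:y+h,x:x+w],(400,300),interpolation=cv2.INTER_CUBIC)
    hsv=cv2.cvtColor(f,cv2.COLOR_BGR2HSV); g=cv2.merge([cv2.convertScaleAbs(hsv[:,:,0],alpha=8),hsv[:,:,1],hsv[:,:,2]])
    out.append(np.vstack([f,cv2.applyColorMap(hsv[:,:,1],cv2.COLORMAP_JET)]))
cv2.imwrite("pics/v10.png",np.hstack(out))
E
```

```text
[0.4303 0.1509 0.1161] [ 0.1512  0.9885 -0.0002] [ 0.3712 -0.6302 -3.2461] [-0.0376  0.1215 -0.0085] 0.39876960380064963 29.988960921764374
top pred (np.float64(250.72731039342372), np.float64(258.51808247370104)) n 840 px [247.5083 260.6524] circ ((0.5608645677566528, 0.13345304131507874), 0.06824938207864761) bbox [232 240] [267 275]
   ell ((244.04917907714844, 259.7377014160156), (37.64335632324219, 57.45284652709961), 108.86652374267578) [0.5548 0.1482 0.138 ]
scene pred (np.float64(354.86944155846254), np.float64(182.816951293304)) n 82 px [356.3415 183.9878] circ ((0.5601577162742615, 0.13359275460243225), 0.029264824464917183) bbox [346 175] [363 190]
   ell ((354.77264404296875, 182.94984436035156), (14.552302360534668, 17.54970359802246), 80.10907745361328) [0.558  0.1294 0.138 ]
```

View pics/v10.png

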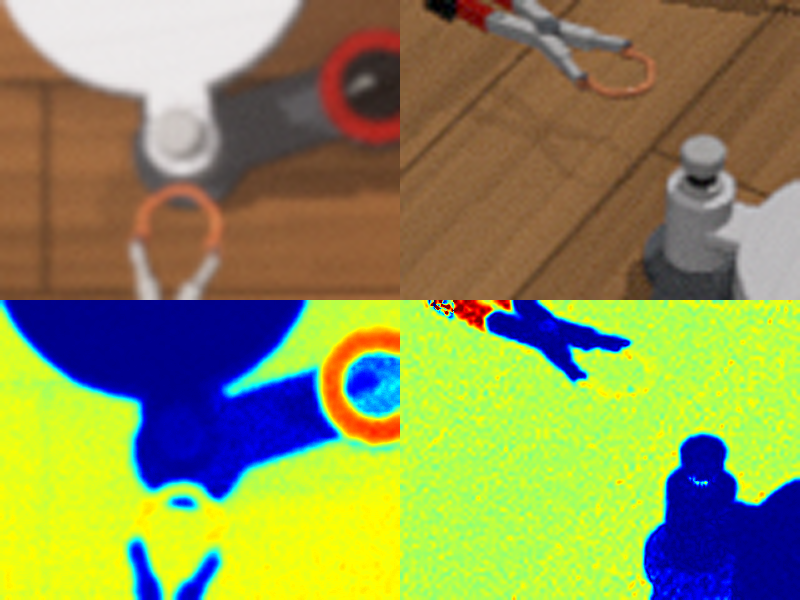

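A clear picture. In the top crop the spread ring spans x 135–223 with its front at y 184, and the axle head is at (180,136). In the scene crop the ring is level around (620,72) and the head is at (704,146). Now I'll measure ring relative to axle in each view.

```bash
cat > rg.py <<'E'
from m import *
from scipy.optimize import least_squares
def ringfit(c,z,box):
    x,y,w,h=box;I=c["pixels"][y:y+h,x:x+w].astype(float)
    m=(I[:,:,0]-I[:,:,2]>85)&(I[:,:,0]>165)
    p=np.argwhere(m)[:,::-1]+[x,y]; W=onz(c,p.astype(float),z)[:,:2]
    wt=I[:,:,0][m]-150
    o=least_squares(lambda a:(np.hypot(*(W-a[:2]).T)-a[2])*wt/50,[*W.mean(0),.021],loss="soft_l1",f_scale=.003)
    return o.x,len(p),p.min(0),p.max(0)
E
python3 - <<'E'
from rg import *
q=r.sense();T=np.array(q["tcp_pos"]);R=np.array(q["ee_rot"]);f=-R[:,0]*1.0; f=np.array([R[1,1],-R[0,1]]);print(T,f)
t=cap("top");s=cap("scene")
for n,c,b in(("top",t,(238,250,26,16)),("scene",s,(343,174,24,18))):
    for z in(.134,.138,.142):
        o=ringfit(c,z,b);print(n,z,o, "ahead/side of tcp",(o[0][:2]-T[:2])@f,(o[0][:2]-T[:2])@[-f[1],f[0]])
print("axle",onz(t,[(250.6,241.8)],.1),onz(s,[(375.6,201.1)],.1))
# collar circle in top: silhouettes via bright mask bounds
g=t["pixels"].min(2);p=np.argwhere(g[238:255,240:262]>150)[:,::-1]+[240,238];print(p.min(0),p.max(0))
for row in t["pixels"][230:254,240:262,0]: print(*["%3d"%v for v in row])
E
```

```text
[0.4304 0.1514 0.1161] [ 0.9886 -0.1505]
top 0.134 (array([0.5545, 0.132 , 0.0203]), 65, array([242, 252]), array([259, 264])) ahead/side of tcp 0.12563234236833326 -0.00042854927238387735
top 0.138 (array([0.5541, 0.1317, 0.0202]), 65, array([242, 252]), array([259, 264])) ahead/side of tcp 0.12526388166975816 -0.0008347530277454251
top 0.142 (array([0.5537, 0.1313, 0.0202]), 65, array([242, 252]), array([259, 264])) ahead/side of tcp 0.12489542129142006 -0.0012409569074921575
scene 0.134 (array([0.5531, 0.1363, 0.0201]), 21, array([349, 178]), array([362, 187])) ahead/side of tcp 0.12355260448195766 0.0035738411439421316
scene 0.138 (array([0.5555, 0.1319, 0.02  ]), 21, array([349, 178]), array([362, 187])) ahead/side of tcp 0.12663889976909085 -0.0003922926292868761
scene 0.142 (array([0.558 , 0.1275, 0.0199]), 21, array([349, 178]), array([362, 187])) ahead/side of tcp 0.129725193552058 -0.0043584262865213365
axle [[0.6092 0.1335 0.1   ]] [[0.613  0.1373 0.1   ]]
[244 238] [257 249]
234 234 234 234 234 235 235 235 235 235 236 235 235 235 235 233 227 215 195 169 137 112
231 232 23
[... 1313 characters left out ...]
 128 102 101 133 179 206 210 199 185 172 168 164 168 184 194 178 143 105  87  79  76
148 129 104  93 108 150 188 210 210 204 202 199 198 199 206 204 171 126  98  85  77  76
144 133 109  92  94 111 149 183 201 211 220 225 222 212 198 171 137 103  91  78  75  73
142 129 110  93  88  90 108 135 165 183 197 201 192 175 146 122 106  90  84  74  75  72
135 133 117  98  88  89  92 100 118 130 136 141 134 121 106  99  87  83  75  73  74  73
131 131 123 105  96  92  91 101 114 124 136 138 132 123 104  90  78  77  72  72  71  72
135 134 133 125 110 103 114 137 160 169 175 181 176 165 139 103  88  81  79  76  71  74
140 137 137 137 131 138 157 179 191 185 182 183 189 189 179 149 114  96  85  78  78  83
```

The ring height is confirmed: both views agree at z = 0.138, (0.555, 0.132). The axle estimate needs care, so I'll take the collar silhouette in the top view and the head silhouette in the scene view.

```bash
python3 - <<'E'
from rg import *
t=cap("top");s=cap("scene")
print("collar top",onz(t,[(251.0,242.5)],.07))
g=s["pixels"].mean(2)
print("cols 366..386, rows 195..222")
for v in range(195,222): print(v,*["%3d"%x for x in g[v,366:387]])
# predicted silhouette for candidate axles
th=np.linspace(0,2*np.pi,60)
for ax in([.611,.133],[.613,.135],[.615,.133],[.613,.131]):
    def ext(z,rr): 
        p=proj(s,np.c_[ax[0]+rr*np.cos(th),ax[1]+rr*np.sin(th),np.full(60,z)]);return p.min(0).round(1),p.max(0).round(1)
    print(ax,"top face",ext(.1,.0137),"head base",ext(.088,.0137)[1],"collar",ext(.07,.021))
    def ext(z,rr): 
        p=proj(t,np.c_[ax[0]+rr*np.cos(th),ax[1]+rr*np.sin(th),np.full(60,z)]);return p.min(0).round(1),p.max(0).round(1)
    print("   T top face",ext(.1,.0137),"collar",ext(.07,.021))
E
```

```text
collar top [[0.6112 0.135  0.07  ]]
cols 366..386, rows 195..222
195  92  78  66  64  80  86  89  90  87  87  84  88  92  88  88  84  83  82  88  84  88
196  76  73  64  80  88  84  92  84  83  79  90  86  91  85  89  77  86  81  84  80  92
197  64  68  79  80  86  87  81  80  81  85  91  89  88  81  85  82  80  86  91  91  95
198  72  75  83  84  80  84  86  94  99 107 106 105  92  80  73  85  81  85  95  90  99
199  79  85  88  89  86  94 115 132 146 158 152 148 127 107  79  84  84  90  94  94 100
200  91  87  86  86  89 127 158 164 159 160 162 164 165 151 112  87  87  94 100  96  97
201  89  89  88  91 112 156 164 162 160 159 162 162 164 161 144 110  91  95  98 100  91
202  87  85  88  84 117 156 163 158 160 158 158 158 160 161 160 131 100  97  95  96  92
203  63  78  74  86 110 141 159 159 164 162 161 161 162 163 146 125 102  97  92  90  95
204  77  58  63  69  89 116 143 157 161 159 160 158 160 148 123 110  99  92  93  93  93
205  85  79  79  71  81  94 116 128 132 139 144 143 133 113  87  93  92  85  96  90  91
206  86  89  92  99 101  97  95  99  97 111 112 109  94  80  83  93
[... 1696 characters left out ...]
.1] collar (array([366. , 205.3]), array([383.1, 216.7]))
   T top face (array([245.2, 235.6]), array([255. , 245.3])) collar (array([243.6, 234.6]), array([258.4, 249.2]))
[0.615, 0.133] top face (array([369.8, 198.7]), array([381.1, 206.1])) head base [380.8 209.8] collar (array([366.3, 206.1]), array([383.4, 217.4]))
   T top face (array([245.9, 234.9]), array([255.7, 244.6])) collar (array([244.3, 233.9]), array([259.1, 248.5]))
[0.613, 0.131] top face (array([368.7, 198.9]), array([380. , 206.2])) head base [379.7 210. ] collar (array([365.1, 206.2]), array([382.3, 217.6]))
   T top face (array([246.6, 235.6]), array([256.4, 245.3])) collar (array([245. , 234.6]), array([259.8, 249.2]))
```

Both views agree: ring to axle is (+0.058, +0.003). I'll move above the axle at the same height and check again.

servo_tool(
  targets=[
    [0.4,0.02,0,0,15],
    [0.8,0.04,0,0,15],
    [1.2,0.06,0,0,15],
    [1.6,0.08,0,0,15],
    [1.93,0.1,0,0,15],
  ],
)

```text
time_s: 18.05
tcp_pos: [0.489, 0.1549, 0.1161]
ee_rot: [[-0.989, 0.15, 0.0], [0.15, 0.989, -0.0], [-0.0, -0.0, -1.0]]
wrist_force: [-0.5, 0.2, -2.2]
gripper_width: 0.394
gripper_force: 30.0
```

servo_tool(
  targets=[
    [0,0,0,0,15],
    [0,0,0,0,15],
    [0,0,-0.3,0,15],
    [0,0,-0.6,0,15],
    [0,0,-0.6,0,15],
  ],
)

```text
time_s: 18.47
tcp_pos: [0.4859, 0.1538, 0.0957]
ee_rot: [[-0.989, 0.15, -0.005], [0.15, 0.989, -0.002], [0.004, -0.003, -1.0]]
wrist_force: [-0.9, -0.4, -2.8]
gripper_width: 0.401
gripper_force: 30.0
```

servo_tool(
  targets=[
    [0,0,0,0,15],
    [0,0,0,0,15],
    [0,0,0,0,15],
    [0,0,0,0,15],
    [0,0,0,0,15],
  ],
)

```text
time_s: 18.88
tcp_pos: [0.4883, 0.1549, 0.0984]
ee_rot: [[-0.989, 0.15, 0.001], [0.15, 0.989, 0.0], [-0.001, 0.0, -1.0]]
wrist_force: [-0.3, -0.2, -2.6]
gripper_width: 0.393
gripper_force: 30.0
```

```bash
python3 - <<'E'
from rg import *
q=r.sense();T=np.array(q["tcp_pos"]);R=np.array(q["ee_rot"]);f=np.array([R[1,1],-R[0,1]]);print(T,f,q["wrist_force"])
t=cap("top","pics/top4.png");s=cap("scene","pics/scene4.png")
z=.138+T[2]-.1161
for n,c in(("top",t),("scene",s)):
    u,v=proj(c,[[.613,.135,z]])[0].round().astype(int)
    o=ringfit(c,z,(u-13,v-11,26,22));print(n,z,o,"ahead/side",(o[0][:2]-T[:2])@f,(o[0][:2]-T[:2])@[-f[1],f[0]])
E
```

```text
[0.4883 0.1549 0.0984] [ 0.9887 -0.1496] [-0.3286 -0.1579 -2.5878]
top 0.12034759149327907 (array([0.6127, 0.135 , 0.0208]), 20, array([241, 235]), array([257, 243])) ahead/side 0.12597683673561563 -0.0010752690309424838
scene 0.12034759149327907 (array([0.6136, 0.1353, 0.0202]), 19, array([369, 190]), array([384, 200])) ahead/side 0.12673579262998455 -0.0006356314336157634
```

The ring is centred on the axle within about 1 mm in both views. Slow descent with force checks.

servo_tool(
  targets=[
    [0,0,-0.06,0,15],
    [0,0,-0.14,0,15],
    [0,0,-0.22,0,15],
    [0,0,-0.3,0,15],
    [0,0,-0.36,0,15],
  ],
)

```text
time_s: 19.4
tcp_pos: [0.488, 0.1546, 0.0869]
ee_rot: [[-0.989, 0.15, -0.001], [0.15, 0.989, -0.0], [0.001, -0.0, -1.0]]
wrist_force: [0.7, 0.0, -2.0]
gripper_width: 0.394
gripper_force: 30.0
```

servo_tool(
  targets=[
    [0,0,-0.05,0,15],
    [0,0,-0.1,0,15],
    [0,0,-0.15,0,15],
    [0,0,-0.2,0,15],
    [0,0,-0.23,0,15],
  ],
)

```text
time_s: 19.82
tcp_pos: [0.4881, 0.1547, 0.0802]
ee_rot: [[-0.989, 0.15, -0.0], [0.15, 0.989, -0.0], [0.0, -0.0, -1.0]]
wrist_force: [0.7, -0.4, -1.6]
gripper_width: 0.394
gripper_force: 30.0
```

servo_tool(
  targets=[
    [0,0,-0.04,0,15],
    [0,0,-0.1,0,15],
    [0,0,-0.16,0,15],
    [0,0,-0.2,0,15],
    [0,0,-0.22,0,15],
  ],
)

```text
time_s: 20.23
tcp_pos: [0.4881, 0.1547, 0.0736]
ee_rot: [[-0.989, 0.15, -0.0], [0.15, 0.989, -0.0], [0.0, -0.0, -1.0]]
wrist_force: [-0.1, 0.1, -2.2]
gripper_width: 0.395
gripper_force: 30.0
```

The ring is around the head with no contact force. Down to the groove.

servo_tool(
  targets=[
    [0,0,-0.05,0,15],
    [0,0,-0.1,0,15],
    [0,0,-0.16,0,15],
    [0,0,-0.21,0,15],
    [0,0,-0.24,0,15],
  ],
)

```text
time_s: 20.65
tcp_pos: [0.4881, 0.1547, 0.0664]
ee_rot: [[-0.989, 0.15, -0.0], [0.15, 0.989, -0.0], [0.0, -0.0, -1.0]]
wrist_force: [-0.6, -0.5, -1.5]
gripper_width: 0.394
gripper_force: 30.0
```

servo_tool(
  targets=[
    [0,0,-0.04,0,15],
    [0,0,-0.09,0,15],
    [0,0,-0.14,0,15],
    [0,0,-0.18,0,15],
    [0,0,-0.2,0,15],
  ],
)

```text
time_s: 21.07
tcp_pos: [0.4881, 0.1547, 0.0604]
ee_rot: [[-0.989, 0.15, -0.0], [0.15, 0.989, -0.0], [0.0, -0.0, -1.0]]
wrist_force: [0.7, -0.5, -1.8]
gripper_width: 0.399
gripper_force: 30.0
```

servo_tool(
  targets=[
    [0,0,0,0,15],
    [0,0,0,0,15],
    [0,0,0,0,15],
    [0,0,0,0,15],
    [0,0,0,0,15],
  ],
)

```text
time_s: 21.48
tcp_pos: [0.4882, 0.1548, 0.0607]
ee_rot: [[-0.989, 0.15, 0.0], [0.15, 0.989, 0.0], [-0.0, 0.0, -1.0]]
wrist_force: [0.6, -0.1, -3.1]
gripper_width: 0.395
gripper_force: 30.0
```

```bash
python3 - <<'E'
from rg import *
q=r.sense();T=np.array(q["tcp_pos"]);R=np.array(q["ee_rot"]);f=np.array([R[1,1],-R[0,1]]);print(T,q["wrist_force"],q["moment"],q["gripper_width"])
t=cap("top","pics/top5.png");s=cap("scene","pics/scene5.png")
z=.138+T[2]-.1161
for n,c in(("top",t),("scene",s)):
    u,v=proj(c,[[.613,.135,z]])[0].round().astype(int)
    for zz in(z-.003,z,z+.003):
        o=ringfit(c,zz,(u-13,v-11,26,22));print(n,zz,o)
# axle head still up? edges in scene
g=s["pixels"].mean(2)
for v in range(196,220): print(v,*["%3d"%x for x in g[v,362:390]])
E
```

```text
[0.4882 0.1548 0.0607] [ 0.5821 -0.1153 -3.0777] [0.0552 0.1177 0.0213] 0.39478898897608256
top 0.0796154111780575 (array([0.6151, 0.1364, 0.0185]), 11, array([243, 235]), array([255, 242]))
top 0.0826154111780575 (array([0.6147, 0.1361, 0.0185]), 11, array([243, 235]), array([255, 242]))
top 0.0856154111780575 (array([0.6143, 0.1358, 0.0185]), 11, array([243, 235]), array([255, 242]))
scene 0.0796154111780575 (array([0.6132, 0.1379, 0.0192]), 10, array([379, 205]), array([383, 212]))
scene 0.0826154111780575 (array([0.6148, 0.1348, 0.0192]), 10, array([379, 205]), array([383, 212]))
scene 0.0856154111780575 (array([0.6163, 0.1317, 0.0191]), 10, array([379, 205]), array([383, 212]))
196 165 166 160 153 132 114  91  80  80  88  86  83  85  82  85  91  92  89  85  81  84  86  78  88  88 101  97  96
197 149 159 158 166 166 170 149 116 104  95  89  82  82  87  84  93  84  84  82  82  81  83  91  91  99  98  94  93
198 107 119 129 141 156 165 149 143 146 125 114 113 106 106 110 103  91  82  78  81  82  85  92 100  96  97  96  96
199  95  95  98 103 114 117 109 119 134 148 155 163 156 156 
[... 1675 characters left out ...]
  72
214  82  84  84  83  90 103 114 126 126 119 107  87  89  88  85  82  84 100 122 166 168 128 100  95  99  99  96  94
215  93  91  89  83  89  95 108 116 127 129 130 120 116 120 135 146 133 123 131 154 124 125 137 128 111 102  96  99
216  88  85  86  84  87  99 109 112 123 134 137 129 135 140 176 186 154 130 113 102 105 160 188 178 154 143 133 133
217  86  83  89  82  90 100 106 113 115 113 114 123 128 133 137 133 118 105 103  94 102 158 187 191 191 190 191 184
218  85  87  86  85  94 102 103 106 114 112 112 117 111 109 107 110 109 102  96  94 109 169 185 188 189 189 185 186
219  83  83  87  86  96 101 113 114 113 110 111 116 111 115 108 107 106 104  97  96 129 177 187 187 186 183 186 188
```

The axle is still up, there is no contact force, and the ring is level at z ≈ 0.082, centred. Handing in.

```bash
python3 -c "
from station import r
print(r.finish_job())"
```

```text
the job is handed in; nothing more can be done
None
```

The job is handed in. The knob is clicked over and the axle is up. The pliers are still held squeezed, with the spread ring level around the groove at about 82–83 mm, centred to within about 1 mm and with no contact force measured; the clock read about 21.6 s.

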